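# Unbolt the case: catch down, bolt back

### The arm

A 6-joint arm with a two-finger parallel gripper is mounted at the origin on a cart in front of the work surface, level with it; the furniture and walls round the work are solid. World frame = base frame: x ahead of the robot, y to its left, z up, the work surface at z = 0. Lengths are in m, angles in rad, forces in N, time in s.
With the tool pointing down it reaches from about 0.35 to 0.975 m from the base axis. Payload 4.9 kg.
Tool frame: the origin (TCP) lies midway between the tips of the shut fingers; the grasp point (between the pads) lies ctrl.grip_depth behind it (ctrl.grip_depth is the distance from the TCP to the grasp point, in m); y points along the fingers, z is the direction in which the jaws open and shut, and the axes are right-handed (so a half turn about y gives the same grasp; the last joint's range is limited). The gripper opens to 85 mm and grips with 20 to 120 N. Pads are 22 mm wide; open, the fingers measure 114 mm over their backs; the gripper's body (76 mm by 85 mm) begins 54 mm behind the grasp point. The pads swing forward as they close: fully open they stand 13 mm farther back than shut.
Start: joints at [-1.42, 0.053, 1.613, -0, 1.476, -0.119], TCP at [0.167, -0.602, 0.231] pointing down, gripper open.
Joint ranges: [-3.01, 3.01], [-1.01, 2.22], [0.06, 2.58], [-1.02, 4.17], [0.09, 2.62], [-3.14, 3.14]. Speed limits (rad/s): [2.57, 2.57, 3.14, 3.14, 3.14, 3.14].

### API

Orientations are given as a rotation vector (axis times angle).
In Python, from station import ctrl gives the robot as it stands.
- The arm moves only by the tool jog_arm, never from a script. Its argument "moves" is a list of rows, each a list of 6 numbers: the shift along the tool's x, y, z in mm, then the turn, a rotation vector about the tool's x, y, z in rad. In form: [[x, y, z, wx, wy, wz], ...]. A call has 1 to 12 rows; each row shifts and turns the commanded pose from where the row before left it, along the tool's axes as they then stand; what a row does not reach is not made up. A row lasts 1/10 s, in which the tool goes at most 50 mm and 8.59 degrees, less where a joint would pass 70% of its speed; a pose out of reach is approached as far as the arm can. A call is refused whole if a number of a shift passes 50 or a number of a turn 0.15, either way. A call with a gripper value outside its range is refused whole. "grip" is the finger opening in mm, from 0 to 85.4, set as the call begins (left out, the last holds). The fingers move at their own pace and stop on an object; "grip_force" is the grip in N (left out, the last holds). Time passes only in rows, so rows that do not move let the fingers close. It gives the time, the measured TCP pose, the force and the opening at its end, in the units of the state.
- ctrl.get_obs(): the state, without advancing time (a new reading comes with each control period).
- ctrl.get_image(name): name is "side" or "top" or "wrist"; returns the picture (420x560x3 uint8, red, green, blue); there is no depth.
- ctrl.camera_params(name): a dict with "fx", "fy", "cx", "cy" (pixels), "pose" (4x4, takes a point from camera to world coordinates); the wrist camera has in their place "T_tool_cam" (4x4, takes a point from camera to tool coordinates, whose origin is the TCP and whose axes are the tool frame's). Camera axes: x right, y up, looking along -z (the intrinsics and any distortion apply to the point x, -y, -z); pixel columns grow to the right and rows downward; lengths in m; the calibration is good to about 2 mm. A picture is of the moment at which its call begins: read the wrist's pose just before it. camera_params takes no time and is no camera call.
- ctrl.finish_job(): hands the job in, once; it reports no verdict.
The state is a dict: "t": time; "q": joint angles; "dq": joint speeds; "effort": joint torques, N m; "tool_pos": TCP position; "tool_rot": TCP orientation; "contact_force": force on the tool from outside, world axes, zero at the start; "wrist_torque": the same for the moment, N m; "opening": finger opening in m.
Only numpy, scipy, OpenCV 4.12 (cv2) and the standard library are available. Lean on these libraries where they do the work, as an engineer would, in place of code of your own. Each camera call takes 0.05 s, during which the arm holds its last target. There are 200 camera calls.

### The job

Unbolt the case on the table: hold the bolt's spring safety catch down with one fingertip and, keeping it down for the whole stroke, push the bolt's upright lug with the other fingertip until the bolt is fully withdrawn from the lid. Then let the catch spring up so that it locks the bolt open. Only press and push: do not grip the lug, and leave the things lying about where they are.

Things in the scene. Friction and masses are not known exactly. Their poses are not given: they have to be found in the camera images.
- case: Plywood case fixed to the table, 200 mm (its x) x 355 mm (its y) x 55 mm high; origin on the table, under the middle of the mechanism, z up. On top: a pale deck (y -197 to +52 mm), then a darker shut lid (y +55 to +162 mm). On the deck, two parallel steel parts run along case y: the round bolt at x = +30 mm and the spring catch's flat bar at x = -30 mm. Except for the lug and that bar, they stay below 80 mm.
- keeper (a point): Centre of the mouth of the steel keeper on the lid (case x +30, y +62 mm, 69 mm above the table), which the tip of the 12 mm bolt enters. The keeper, and a guide bridge over the bolt at case y 28 to 40 mm, reach 79 mm above the table.
- bolt (a joint): Travel of the bolt, m: 0 = shot (tip in the keeper), grows as it slides towards case -y, 0.050 = end stop (fully withdrawn). Sliding friction about 2 N, no spring. While the catch is up, its tooth locks the bolt's toothed rack in one of four notches, at 0, 0.016, 0.032 and 0.048 (2.5 mm play either way).
- catch (a joint): How far the spring catch is pressed down, m: 0 = up (locking), 0.010 = bottom stop. Its tooth clears the bolt's rack from 0.006. Spring force 2 N at the top, 6 N at the bottom; let go, it springs up by itself wherever a notch stands over its tooth.
- catch_top (a point): Centre of the catch bar's flat top. The bar is 34 mm wide (case x -47 to -13 mm) and 105 mm long (case y -60 to +45 mm); when up, its top is 97 mm above the table; it moves straight down. A fingertip can slide along it; it is long enough to stay under the finger for the bolt's whole stroke.
- push_face (a point): Centre of the +y face of the bolt's upright lug, the face to push towards case -y; at case y = +5 mm with the bolt shot. The lug is a steel plate 36 mm wide (case x +12 to +48 mm), 10 mm thick (case y), from 81 to 115 mm above the table, and moves with the bolt. Between lug and catch bar 25 mm are free across.
- felt_pen: Bystander: capped grey-black felt pen, 12x137x13 mm, lying on the case's deck beside the bolt; origin at the centre of its underside.
- white_tub: Bystander: small empty white tub, 54 mm wide, 37 mm high, standing on the case's lid; origin at the centre of its underside.
- sanding_block: Bystander: brown cork sanding block, 60x101x32 mm, on the table off the case's -y end; origin at the centre of its underside.
- masking_tape: Bystander: roll of masking tape lying flat, 104 mm across, 25 mm high, on the table off the case's +y end; origin at the centre of its underside.
- brush_1: Bystander: red-handled flat brush, 18x177x11 mm, on the table beyond the case; origin at the centre of its underside.
- graver: Bystander: flat steel graver, 9x151x4 mm, on the table between robot and case; origin at the centre of its underside.

How it is judged:
By the outcome, as a careful person would: the job done as asked, in the order asked, and still so for the second after the job is handed in, with the robot touching nothing.
It also fails if it takes over 32 s, if anything falls off the work surface, if the arm or the gripper's body presses on something with over 40 N, if the wrist force passes 120 N, or if a joint passes its speed limit or range.

## Working session

There is one attempt and no reset: what is moved stays moved. The work goes in short steps, Python scripts to look and compute and a tool call to move; the robot and the scene stay as the last step left them, time stands still between calls to the robot, and variables do not carry over. Pictures are saved under pics/ and viewed, about 8 in all and at most 12, crops included, and the job is handed in when it is done.

Besides the shell and the picture viewer there is one more tool, called after ">>>" as a command line: name --pt "numbers of a row" for each row, then --argument value for the rest. jog_arm: Moves the arm, as the interface text tells. Its arguments: {"type":"object","properties":{"moves":{"type":"array","items":{"type":"array","items":{"type":"number"}}},"grip":{"type":"number"},"grip_force":{"type":"number"}},"required":["moves"]}

```bash
mkdir -p pics
python3 - <<'E'
from station import ctrl
import cv2,numpy as np
np.set_printoptions(precision=4,suppress=True)
o=ctrl.get_obs();print(o['t'],o['tool_pos'],o['tool_rot'],o['opening'],ctrl.grip_depth)
for n in('top','side'):
    cv2.imwrite(f'pics/{n}0.png',ctrl.get_image(n)[:,:,::-1]);print(n,ctrl.camera_params(n))
print(ctrl.camera_params('wrist'))
E
```

```text
0.0 [ 0.1665 -0.6018  0.2301] [-0.2819  2.0794 -2.0751] 0.0855060987066609 0.0187
top {'fx': 438.36298310470926, 'fy': 438.36298310470926, 'cx': 275.1791752821685, 'cy': 209.4185575181312, 'pose': array([[-0.0284,  0.9861, -0.1635,  0.3831],
       [-0.9996, -0.0281,  0.0045,  0.0576],
       [-0.0001,  0.1636,  0.9865,  1.1767],
       [ 0.    ,  0.    ,  0.    ,  1.    ]])}
side {'fx': 442.6892023659879, 'fy': 442.6892023659879, 'cx': 283.8268643583284, 'cy': 207.7871705641545, 'pose': array([[-0.9111,  0.1457, -0.3857,  0.1722],
       [-0.4122, -0.3429,  0.8441,  0.8282],
       [-0.0093,  0.928 ,  0.3725,  0.4474],
       [ 0.    ,  0.    ,  0.    ,  1.    ]])}
{'fx': 289.1115720550217, 'fy': 289.1115720550217, 'cx': 277.7245540065438, 'cy': 206.2330126219912, 'T_tool_cam': array([[ 0.    , -0.964 , -0.2658, -0.067 ],
       [-0.0001,  0.2658, -0.964 , -0.1428],
       [ 1.    ,  0.    , -0.0001,  0.0007],
       [ 0.    ,  0.    ,  0.    ,  1.    ]])}
```

View pics/top0.png

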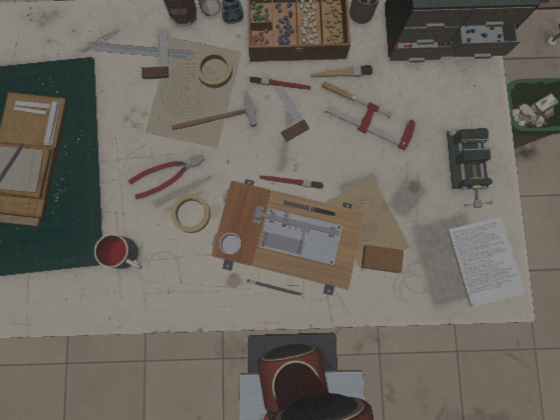

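View pics/side0.png

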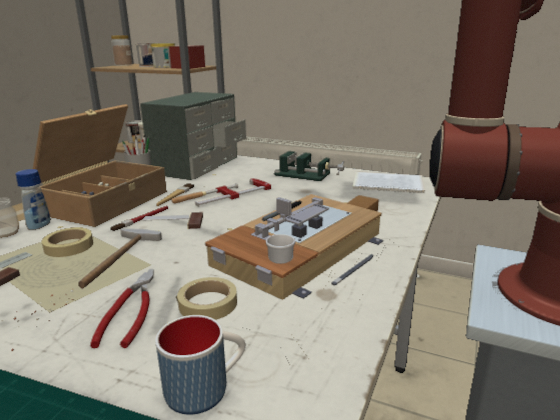

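The top view shows the case at about (213-363, 180-288) with its lid to the left (world +y) and the bolt on the far side. The side view shows the lug at about (284,207). Next I'll enlarge both.

Run:
```python
import cv2
a=cv2.imread('pics/top0.png')[170:300,200:375];cv2.imwrite('pics/topc.png',cv2.resize(a,None,fx=4.5,fy=4.5,interpolation=cv2.INTER_CUBIC))
a=cv2.imread('pics/side0.png')[180:300,200:400];cv2.imwrite('pics/sidec.png',cv2.resize(a,None,fx=4,fy=4,interpolation=cv2.INTER_CUBIC))
```

```text
(no output)
```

View pics/topc.png

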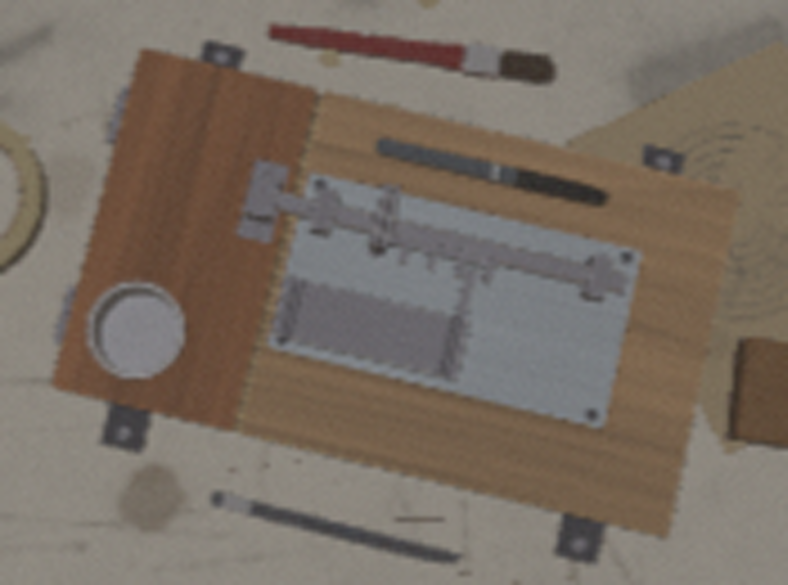

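View pics/sidec.png

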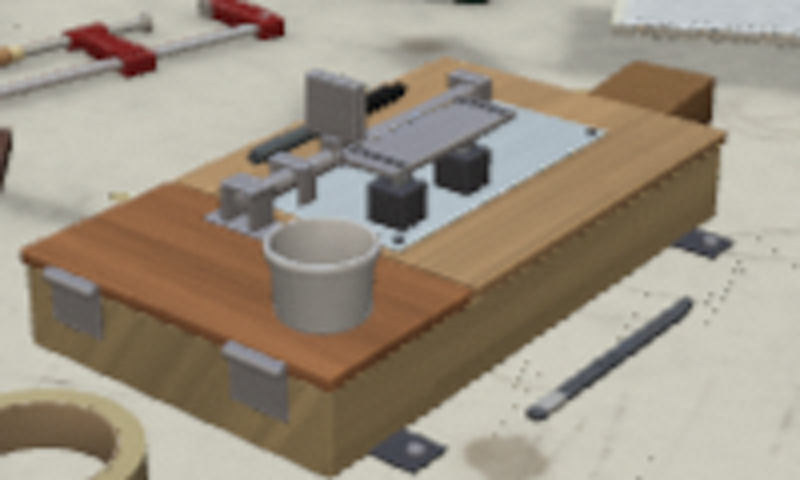

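The top crop shows the case corners at about (140,48), (55,388), (668,537) and (740,190), and the bar at (292,280) to (450,380). The side crop shows the lug's top edge at (307,72)-(362,85), and the bar corners at (343,148), (408,175), (515,112) and (455,95). I'll fit the case pose to these points.

```bash
cat > h.py <<'E'
import numpy as np
from scipy.spatial.transform import Rotation as R
from station import ctrl
np.set_printoptions(precision=4,suppress=True)
def proj(c,P,T=None):
    T=c['pose'] if T is None else T
    p=(np.asarray(P)-T[:3,3])@T[:3,:3]
    return np.c_[c['cx']+c['fx']*p[:,0]/-p[:,2],c['cy']-c['fy']*p[:,1]/-p[:,2]]
E
cat > fit.py <<'E'
from h import *
from scipy.optimize import least_squares
top=[((140,48),(100,162,55)),((55,388),(-100,162,55)),((668,537),(-100,-197,55)),((740,190),(100,-197,55)),
((292,278),(-13,45,97)),((276,342),(-47,45,97)),((468,316),(-13,-60,97)),((452,381),(-47,-60,97))]
side=[((22,255),(100,162,55)),((330,385),(-100,162,55)),((727,132),(-100,-197,55)),
((343,148),(-13,45,97)),((408,175),(-47,45,97)),((515,112),(-47,-60,97)),((455,95),(-13,-60,97)),((307,72),(48,5,115)),((362,85),(12,5,115))]
def W(v,P): 
    P=np.asarray(P,float)/1000; c,s=np.cos(v[2]),np.sin(v[2])
    return np.c_[v[0]+c*P[:,0]-s*P[:,1],v[1]+s*P[:,0]+c*P[:,1],P[:,2]]
D=[(top,4.5,(200,170),'top'),(side,4,(200,180),'side')]
def f(v,D=D):
    r=[]
    for L,k,o,n in D:
        r.append(proj(ctrl.camera_params(n),W(v,[b for a,b in L]))-np.array([a for a,b in L])/k-o)
    return np.vstack(r)
for d in(D[:1],D[1:],D):
    s=least_squares(lambda v:f(v,d).ravel(),[.5,0.05,-.25],loss='soft_l1');print(s.x);
print(f(s.x))
v=s.x
print(W(v,[(-30,30,97),(30,5,98)]))
E
python3 fit.py
```

```text
[ 0.5084  0.0363 -0.2618]
[ 0.5061  0.0413 -0.2614]
[ 0.508   0.0374 -0.2622]
[[-0.7881  0.8216]
 [-1.356  -0.226 ]
 [ 0.3359 -0.1736]
 [ 0.1615  0.6044]
 [-1.8099 -0.1055]
 [-1.5126 -0.9706]
 [ 0.4438  1.2607]
 [ 0.937   0.2722]
 [ 0.2245 -1.6887]
 [ 0.2951 -2.4486]
 [-0.355  -1.2321]
 [ 0.4573  1.3966]
 [-2.3265 -1.124 ]
 [ 0.9348 -1.0244]
 [ 2.8923 -0.3471]
 [-0.9649 -0.1243]
 [-1.5726  0.3562]]
[[0.4868 0.0741 0.097 ]
 [0.5382 0.0344 0.098 ]]
```

```bash
cat >> h.py <<'E'
V=np.array([0.508,0.0374,-0.2620])
def case2w(p,v=None):
    v=V if v is None else v
    c,s=np.cos(v[2]),np.sin(v[2]);x,y,z=np.array(p)/1000
    return np.array([v[0]+c*x-s*y,v[1]+s*x+c*y,z])
def goal(p,v=None):
    v=V if v is None else v
    o=ctrl.get_obs();r=R.from_rotvec(o['tool_rot'])
    cx=np.array([np.cos(v[2]),np.sin(v[2]),0]);y=np.array([0,0,-1.])
    G=R.from_matrix(np.c_[np.cross(y,cx),y,cx])
    d=case2w(p,v)-o['tool_pos']
    w2c=R.from_euler('z',-v[2])
    print('t',o['t'],'tcp in case mm',w2c.apply(o['tool_pos']-[v[0],v[1],0])*1000,'F case',w2c.apply(o['contact_force']),'open',o['opening'])
    print('turn(tool)',(r.inv()*G).as_rotvec(),'shift after turn',G.inv().apply(d)*1000,'shift now',r.inv().apply(d)*1000)
E
python3 -c "
from h import *
goal((0,27,190))"
```

```text
t 0.1 tcp in case mm [-164.2942 -705.8497  230.1512] F case [ 0.2335 -0.2652  0.0852] open 0.08556359899613313
turn(tool) [ 0.0016 -1.039  -0.0012] shift after turn [-732.8497   40.1512  164.2942] shift now [-513.204    41.3115 -548.2594]
```

>>> jog_arm --pt "0 0 0 0 -0.13 0" --pt "0 0 0 0 -0.13 0" --pt "0 0 0 0 -0.13 0" --pt "0 0 0 0 -0.13 0" --pt "0 0 0 0 -0.13 0" --pt "0 0 0 0 -0.13 0" --pt "0 0 0 0 -0.13 0" --pt "0 0 0 0.002 -0.13 -0.001" --grip 46

```text
t: 0.9
tool_pos: [0.1666, -0.602, 0.2306]
tool_rot: [-1.076, 1.394, -1.396]
contact_force: [0.2, -0.7, -0.3]
opening: 0.0461
```

>>> jog_arm --pt "-30 0 8 0 0 0" --pt "-30 0 8 0 0 0" --pt "-30 0 8 0 0 0" --pt "-30 0 8 0 0 0" --pt "-30 0 8 0 0 0" --pt "-30 0 8 0 0 0" --pt "-30 0 8 0 0 0" --pt "-30 0 8 0 0 0" --pt "-30 0 8 0 0 0" --pt "-30 0 8 0 0 0" --pt "-30 0 8 0 0 0" --pt "-30 0 8 0 0 0"

```text
t: 2.1
tool_pos: [0.3525, -0.278, 0.2306]
tool_rot: [-1.074, 1.397, -1.4]
contact_force: [0.4, 0.2, -0.3]
opening: 0.0456
```

```bash
python3 -c "
from h import *
goal((0,27,190))"
```

```text
t 2.1 tcp in case mm [ -68.5316 -344.8919  230.6117] F case [ 0.3055  0.2485 -0.3383] open 0.04559251751468575
turn(tool) [-0.0015  0.0008  0.0008] shift after turn [-371.8919   40.6117   68.5316] shift now [-371.8693   40.4286   68.7618]
```

>>> jog_arm --pt "-31 3 5.7 0 0 0" --pt "-31 3 5.7 0 0 0" --pt "-31 3 5.7 0 0 0" --pt "-31 3 5.7 0 0 0" --pt "-31 3 5.7 0 0 0" --pt "-31 3 5.7 0 0 0" --pt "-31 3 5.7 0 0 0" --pt "-31 3 5.7 0 0 0" --pt "-31 3 5.7 0 0 0" --pt "-31 3 5.7 0 0 0" --pt "-31 3 5.7 0 0 0" --pt "-31 3 5.7 0 0 0"

```text
t: 3.3
tool_pos: [0.5144, 0.0637, 0.1942]
tool_rot: [-1.075, 1.397, -1.4]
contact_force: [-0.5, -0.7, -1.2]
opening: 0.046
```

>>> jog_arm --pt "0 0 0 0 0 0" --pt "0 0 0 0 0 0"

```text
t: 3.5
tool_pos: [0.514, 0.0627, 0.1941]
tool_rot: [-1.076, 1.397, -1.399]
contact_force: [0.2, 0.3, 0.1]
opening: 0.0458
```

```bash
cat > look.py <<'E'
from h import *
import cv2,sys
n=sys.argv[1]
goal((0,27,190))
o=ctrl.get_obs();a=ctrl.get_image('wrist')[:,:,::-1].copy()
c=ctrl.camera_params('wrist');T=np.eye(4);T[:3,:3]=R.from_rotvec(o['tool_rot']).as_matrix();T[:3,3]=o['tool_pos'];T=T@c['T_tool_cam']
np.savez(f'w{n}.npz',T=T)
a=cv2.resize(a,None,fx=1.42,fy=1.42,interpolation=cv2.INTER_CUBIC)
for p in [(-13,45,97),(-47,45,97),(-13,-60,97),(-47,-60,97),(12,5,115),(48,5,115),(12,5,81),(48,5,81),(100,-197,55),(-100,-197,55),(30,62,79)]:
    u=proj(c,[case2w(p)],T)[0]*1.42;print(p,u);cv2.circle(a,tuple(int(x) for x in u),3,(0,0,255),1)
cv2.imwrite(f'pics/w{n}.png',a)
E
python3 look.py 1
```

```text
t 3.5 tcp in case mm [ -0.7855  26.0163 194.1005] F case [0.122  0.3065 0.0581] open 0.04579534820235953
turn(tool) [-0.0005  0.0024  0.0019] shift after turn [-0.9837  4.1005  0.7855] shift now [-0.9894  4.0991  0.7857]
(-13, 45, 97) [373.4012 262.2359]
(-47, 45, 97) [316.1419 262.097 ]
(-13, -60, 97) [375.1845 418.2048]
(-47, -60, 97) [323.8342 418.0861]
(12, 5, 115) [415.917  336.5388]
(48, 5, 115) [478.2375 336.6866]
(12, 5, 81) [413.3191 317.4189]
(48, 5, 81) [468.0747 317.5495]
(100, -197, 55) [511.9988 532.9453]
(-100, -197, 55) [276.6779 532.4218]
(30, 62, 79) [443.3187 230.0275]
```

View pics/w1.png

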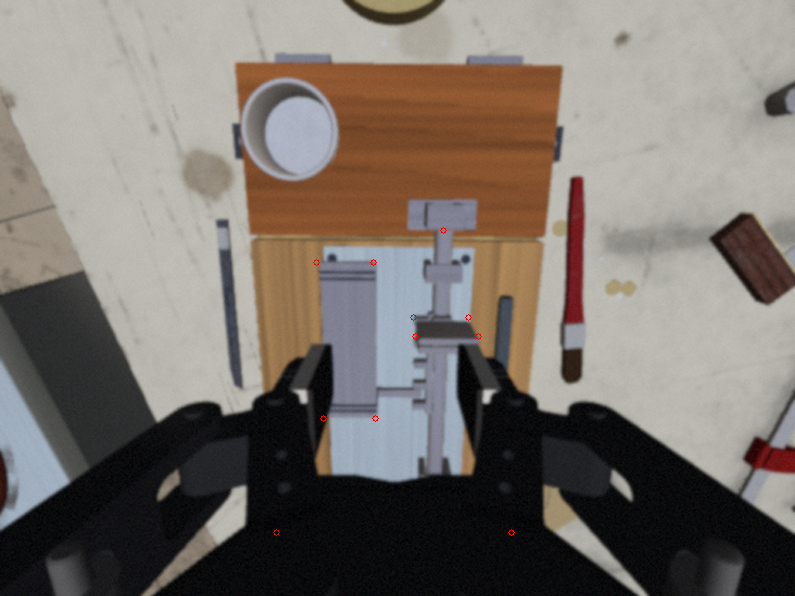

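The wrist view agrees with the fit to about 2 mm: bar at (320-376, 263-410), lug face at (415-478, 318-340). The fingertips sit at x ≈ 320 and 472, over the bar and the lug lane. Next I descend on the +y side of the lug.

>>> jog_arm --pt "-1 12 2 0 0 0" --pt "0 15 0 0 0 0" --pt "0 15 0 0 0 0" --pt "0 15 0 0 0 0" --pt "0 12 0 0 0 0" --pt "0 10 0 0 0 0" --pt "0 5 0 0 0 0" --pt "0 0 0 0 0 0" --pt "0 0 0 0 0 0"

```text
t: 4.45
tool_pos: [0.5171, 0.0627, 0.1113]
tool_rot: [-1.073, 1.396, -1.401]
contact_force: [-0.0, -0.2, -0.2]
opening: 0.0462
```

```bash
sed -i 's/^for p in.*/for p in [(-13,45,97),(-47,45,97),(12,5,115),(48,5,115)]:/' look.py; python3 look.py 2
```

```text
t 4.45 tcp in case mm [  2.2533  26.8083 111.2867] F case [ 0.0265 -0.1991 -0.2491] open 0.046184245963312595
turn(tool) [-0.0028  0.0011  0.0009] shift after turn [ -0.1917 -78.7133  -2.2533] shift now [ -0.1249 -78.7195  -2.0316]
(-13, 45, 97) [355.4167 304.6993]
(-47, 45, 97) [270.347  304.6621]
(12, 5, 115) [418.9027 418.196 ]
(48, 5, 115) [512.6589 418.1814]
```

View pics/w2.png

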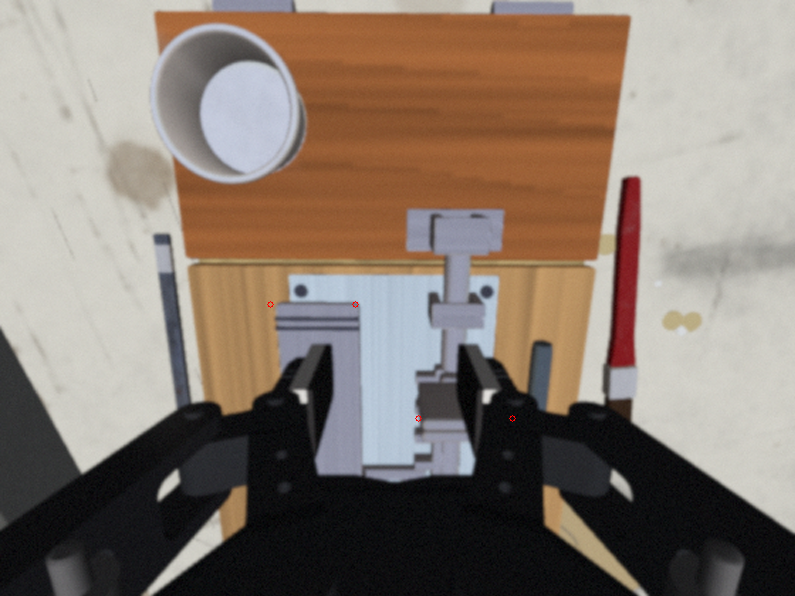

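The bar's top edge is at (276-360, 303), about 2 mm off in x. The lug's upper edge is at row ~420, and the finger's near edge is about 7 mm clear of it. Next I press down in small steps.

>>> jog_arm --pt "0 5 0 0 0 0" --pt "0 4 0 0 0 0" --pt "0 0 0 0 0 0" --pt "0 0 0 0 0 0"

```text
t: 4.9
tool_pos: [0.5165, 0.0627, 0.1016]
tool_rot: [-1.074, 1.397, -1.401]
contact_force: [-0.1, 0.8, -0.2]
opening: 0.0462
```

>>> jog_arm --pt "0 3 0 0 0 0" --pt "0 0 0 0 0 0" --pt "0 0 0 0 0 0"

```text
t: 5.2
tool_pos: [0.5166, 0.0626, 0.0987]
tool_rot: [-1.074, 1.397, -1.401]
contact_force: [0.2, -0.2, 0.1]
opening: 0.0459
```

>>> jog_arm --pt "0 3 0 0 0 0" --pt "0 0 0 0 0 0" --pt "0 0 0 0 0 0"

```text
t: 5.5
tool_pos: [0.5166, 0.0626, 0.0956]
tool_rot: [-1.074, 1.397, -1.401]
contact_force: [-0.3, 0.6, -0.2]
opening: 0.046
```

>>> jog_arm --pt "0 3 0 0 0 0" --pt "0 0 0 0 0 0" --pt "0 0 0 0 0 0"

```text
t: 5.8
tool_pos: [0.517, 0.0626, 0.0931]
tool_rot: [-1.074, 1.396, -1.401]
contact_force: [0.4, -0.2, 2.5]
opening: 0.0463
```

Contact came at TCP z ≈ 94 mm with about 2.5 N. I press on.

>>> jog_arm --pt "0 2 0 0 0 0" --pt "0 2 0 0 0 0" --pt "0 2 0 0 0 0" --pt "0 0 0 0 0 0" --pt "0 0 0 0 0 0"

```text
t: 6.3
tool_pos: [0.517, 0.0627, 0.0871]
tool_rot: [-1.073, 1.396, -1.401]
contact_force: [-0.2, 1.3, 3.7]
opening: 0.0465
```

>>> jog_arm --pt "0 1.5 0 0 0 0" --pt "0 0 0 0 0 0" --pt "0 0 0 0 0 0"

```text
t: 6.6
tool_pos: [0.517, 0.0627, 0.0856]
tool_rot: [-1.073, 1.396, -1.401]
contact_force: [0.2, 0.1, 5.2]
opening: 0.0461
```

>>> jog_arm --pt "3 0.4 0 0 0 0" --pt "3 0 0 0 0 0" --pt "3 0 0 0 0 0" --pt "2 0 0 0 0 0" --pt "2 0 0 0 0 0" --pt "2 0 0 0 0 0" --pt "0 0 0 0 0 0"

```text
t: 7.3
tool_pos: [0.513, 0.0484, 0.0851]
tool_rot: [-1.072, 1.397, -1.4]
contact_force: [0.6, 4.2, 4.6]
opening: 0.0462
```

>>> jog_arm --pt "3 0 0 0 0 0" --pt "3 0 0 0 0 0" --pt "3 0 0 0 0 0" --pt "3 0 0 0 0 0" --pt "3 0 0 0 0 0"

```text
t: 7.8
tool_pos: [0.5091, 0.0342, 0.0851]
tool_rot: [-1.072, 1.397, -1.4]
contact_force: [1.0, 6.0, 5.7]
opening: 0.0458
```

```bash
python3 look.py 3
```

```text
t 7.8 tcp in case mm [ 1.8871 -2.8466 85.0885] F case [-0.5608  6.0235  5.7396] open 0.04582646796191463
turn(tool) [-0.002   0.001  -0.0006] shift after turn [ -29.8466 -104.9115   -1.8871] shift now [ -29.9078 -104.8981   -1.6508]
(-13, 45, 97) [346.9486 239.9074]
(-47, 45, 97) [240.4388 239.8237]
(12, 5, 115) [426.8373 380.1345]
(48, 5, 115) [545.6    380.1745]
```

View pics/w3.png

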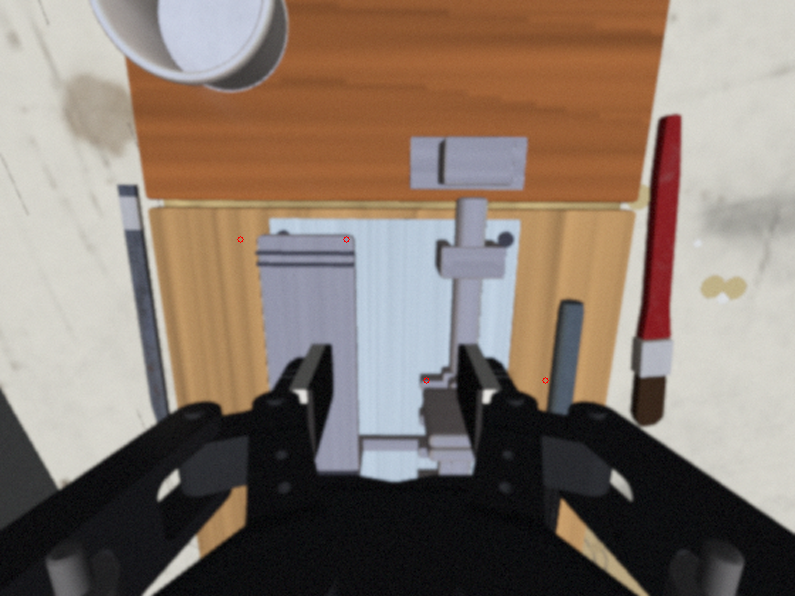

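The bolt is sliding: its tip has left the keeper (row 198), and the catch is still down with about 5.7 N on it. I keep pushing.

>>> jog_arm --pt "3 0 0 0 0 0" --pt "3 0 0 0 0 0" --pt "3 0 0 0 0 0" --pt "3 0 0 0 0 0" --pt "3 0 0 0 0 0" --pt "3 0 0 0 0 0" --pt "3 0 0 0 0 0" --pt "3 0 0 0 0 0"

```text
t: 8.65
tool_pos: [0.5027, 0.011, 0.0851]
tool_rot: [-1.073, 1.398, -1.399]
contact_force: [1.1, 5.5, 5.3]
opening: 0.0463
```

>>> jog_arm --pt "2 0 0 0 0 0" --pt "2 0 0 0 0 0" --pt "0 0 0 0 0 0"

```text
t: 8.95
tool_pos: [0.5016, 0.0069, 0.0851]
tool_rot: [-1.073, 1.398, -1.4]
contact_force: [0.1, 4.8, 5.7]
opening: 0.0462
```

>>> jog_arm --pt "1 0 0 0 0 0" --pt "1 0 0 0 0 0"

```text
t: 9.15
tool_pos: [0.5012, 0.0052, 0.0851]
tool_rot: [-1.073, 1.398, -1.399]
contact_force: [1.2, 5.3, 5.9]
opening: 0.0463
```

```bash
python3 -c "
from h import *
goal((0,-34,85))"
```

```text
t 9.15 tcp in case mm [  1.7312 -32.8549  85.0751] F case [-0.1895  5.386   5.8622] open 0.04633346475777047
turn(tool) [-0.0014  0.0009 -0.0003] shift after turn [ 1.1451  0.0751 -1.7312] shift now [ 1.1435  0.0723 -1.7324]
```

>>> jog_arm --pt "0.8 0 0 0 0 0" --pt "0.8 0 0 0 0 0"

```text
t: 9.35
tool_pos: [0.501, 0.0047, 0.0851]
tool_rot: [-1.071, 1.399, -1.398]
contact_force: [2.5, 11.3, 5.5]
opening: 0.0462
```

>>> jog_arm --pt "0.8 0 0 0 0 0" --pt "0 0 0 0 0 0"

```text
t: 9.55
tool_pos: [0.501, 0.0047, 0.0851]
tool_rot: [-1.069, 1.399, -1.396]
contact_force: [2.6, 12.5, 4.2]
opening: 0.0457
```

>>> jog_arm --pt "0.8 0 0 0 0 0" --pt "0 0 0 0 0 0"

```text
t: 9.75
tool_pos: [0.501, 0.0046, 0.0851]
tool_rot: [-1.068, 1.399, -1.395]
contact_force: [3.8, 15.0, 4.8]
opening: 0.0461
```

The TCP has stopped moving while the force rises to 15 N, so the bolt is at its end stop. I back off a little with the catch still down, then lift straight up.

>>> jog_arm --pt "-1.5 0 0 0 0 0" --pt "-2 0 0 0 0 0" --pt "0 0 0 0 0 0"

```text
t: 10.05
tool_pos: [0.5011, 0.0047, 0.0849]
tool_rot: [-1.076, 1.396, -1.401]
contact_force: [0.6, 2.1, 4.9]
opening: 0.046
```

>>> jog_arm --pt "0 -2 0 0 0 0" --pt "0 -2 0 0 0 0" --pt "0 -3 0 0 0 0" --pt "0 -4 0 0 0 0" --pt "0 -6 0 0 0 0" --pt "0 -15 0 0 0 0" --pt "0 -25 0 0 0 0" --pt "0 -25 0 0 0 0" --pt "0 -20 0 0 0 0" --pt "0 0 0 0 0 0" --pt "0 0 0 0 0 0"

```text
t: 11.15
tool_pos: [0.5012, 0.0049, 0.1874]
tool_rot: [-1.074, 1.396, -1.402]
contact_force: [0.6, -0.5, -0.8]
opening: 0.0462
```

```bash
sed -i 's/^for p in.*/for p in [(-13,-5,97),(-47,-5,97),(12,-45,115),(48,-45,115),(30,12,75)]:/' look.py; python3 look.py 4
python3 - <<'E'
from h import *
import cv2
a=ctrl.get_image('side')[180:300,200:400,::-1];cv2.imwrite('pics/side4.png',cv2.resize(a,None,fx=4,fy=4,interpolation=cv2.INTER_CUBIC))
E
```

```text
t 11.15 tcp in case mm [  1.862  -33.1956 187.4195] F case [ 0.736  -0.3429 -0.7764] open 0.046154288779498384
turn(tool) [-0.0029  0.0009  0.0016] shift after turn [-60.1956  -2.5805  -1.862 ] shift now [-60.193   -2.6819  -1.8019]
(-13, -5, 97) [367.567  248.7594]
(-47, -5, 97) [308.1114 248.7279]
(12, -45, 115) [411.7569 325.4687]
(48, -45, 115) [476.478 325.477]
(30, 12, 75) [439.4589 215.4073]
```

View pics/w4.png

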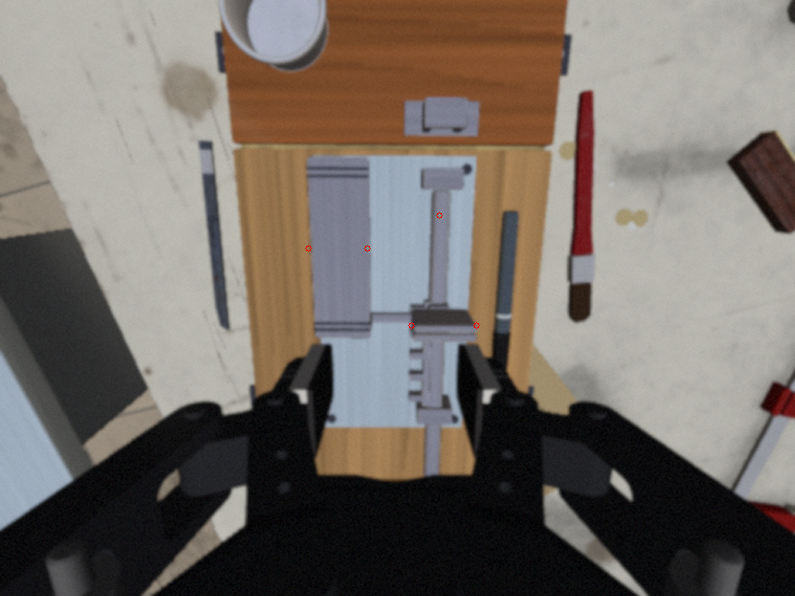

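View pics/side4.png

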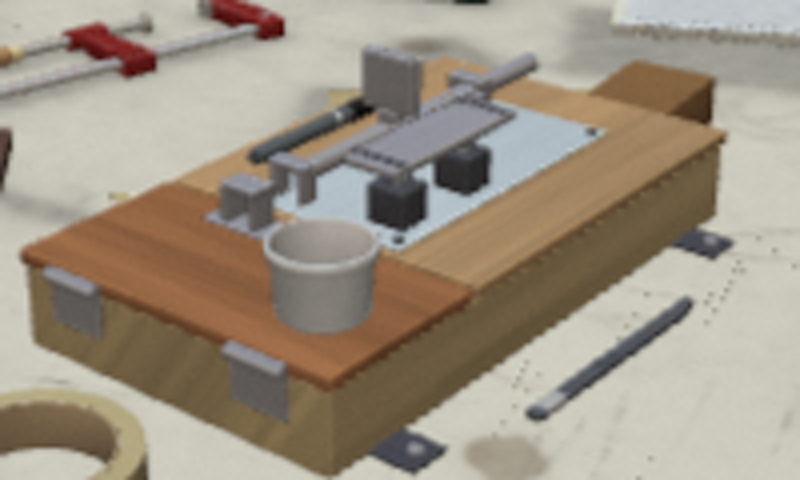

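The lug's top edge matches the 50 mm withdrawn prediction (row ~325), and the bolt tip is clear of the keeper. In the side view the bar is back at its original corners (343,148) and (515,112), so the catch is up. The pen, tub, graver and brush haven't moved. I'll hand in.

```bash
python3 -c "
from station import ctrl
print(ctrl.finish_job())"
```

```text
the job is handed in; nothing more can be done
None
```

The case is unbolted, and I handed the job in at about 11 s of the 32 s allowed.

**What I did:** One fingertip pressed the catch about 9 mm down, reading 4–6 N, and held it there. The other pushed the lug until the TCP stopped moving and the force rose to 15 N, which marks the end stop. I then backed off with the catch still down and lifted clear so the catch could spring up.

**Last checks:**
- **Bolt:** the lug sat where the 50 mm withdrawn position predicts, and the tip was out of the keeper.
- **Catch:** the bar was back at its raised position in the side view. I judged this from the picture only and did not test the lock by pushing.
- **Other objects:** the pen, tub, graver and brush looked undisturbed, and so did the parts of the tape and block in view.
- **Robot:** force was near 0 N, touching nothing.

**Disagreement:** the bar lay about 2 mm farther in case x than my pose fit predicted, well within the finger's clearance. No check failed.

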